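Clamp the ink-pad tin and crack its sticky lid

ROBOT

A 6-joint arm with a two-finger parallel gripper is mounted at the origin on the work surface. World frame = base frame: x ahead of the robot, y to its left, z up, the work surface at z = 0. Lengths are in mm, angles in rad, forces in N, time in s.
With the tool pointing down it reaches from about 350 to 875 mm from the base axis. Payload 4.2 kg.
Tool frame: the origin (TCP) lies at the very end of the fingers, on their centre line; the grasp point (between the pads) lies 19 mm behind it; z points along the fingers, y is the direction in which the jaws open and shut (so a half turn about z gives the same grasp; the last joint's range is limited). The gripper opens to 85 mm and grips with 20 to 120 N. Pads are 22 mm wide; open, the fingers measure 114 mm over their backs; the gripper's body (76 mm by 85 mm) begins 54 mm behind the grasp point. The pads swing forward as they close: fully open they stand 13 mm farther back than shut.
Start: joints at [1.523, 0.385, 0.008, 0, -1.194, -0.259], TCP at [188.724, 595.804, 231.312] pointing down, gripper open.
Joint ranges: [-3.14, 3.14], [-1.21, 2.06], [-1.07, 1.41], [-3.16, 2.05], [-2.99, -0.16], [-3.1, 3.1]. Speed limits (rad/s): [2.79, 2.79, 3.14, 3.14, 3.14, 3.14].

INTERFACE

Orientations are given as a unit quaternion [w, x, y, z].
In Python, from plant import robot, eyes, workorder, recognise, masks_of gives the robot as it stands.
- The arm moves only by the tool send_rows, never from a script. Its argument "series" is a list of rows, each a list of 3 entries, a list of its own where there are three numbers: the closure in counts, from 0 (fully open) to 255 (shut), then the shift along the world's x, y, z in cm, then the turn about the world's z in degrees. A call has 1 to 20 rows; each row is the pose to reach, as a shift and turn from the pose measured when the call began; what a row does not reach only later rows make up. A row lasts 1/12 s, in which the tool goes at most 41.7 mm and 7.16 degrees, less where a joint would pass 70% of its speed; a pose out of reach is approached as far as the arm can. A call with a gripper value outside its range is refused whole. The fingers move at their own pace and stop on an object; "grip_force" is the grip in N (left out, the last holds). Time passes only in rows, so rows that repeat a pose let the fingers close. It gives the time, the measured TCP pose, the force and the opening at its end, in the units of the state.
- robot.sense(): the state, without advancing time (a new reading comes with each control period).
- eyes.capture(name): name is "side" or "top" or "wrist"; returns a dict with "color" (384x512x3 uint8, blue, green, red), "K" (3x3 intrinsics, pixels), "D" ([k1, k2, p1, p2, k3] as OpenCV has them; the pictures are not rectified), "world_from_camera" (4x4, takes a point from camera to world coordinates). Camera axes: x right, y down, z forward; pixel columns grow to the right and rows downward; lengths in mm; the calibration is good to about 2 mm. A picture is of the moment at which its call begins. There is no depth.
- workorder.hand_in(): hands the job in, once; it reports no verdict.
Trained networks look in the newest picture that a camera, given by its name, has taken for a name from the list of things; names that differ only in an ending like _2 or _b are one class to them, and where a whole thing is asked for, a point or a joint stands for the part that bears it (a point fixed in the world has none). Each returns a list of dicts, best first, with "score" (0 to 1); they miss things now and then, are a little off and sometimes report something else, mostly with a low value. They report only what shows in the picture. A call takes as long as a camera call. They do not tell look-alikes from the thing itself.
- recognise(query, camera): "extent" ([left, top, right, bottom] in pixels, round what is visible of it).
- masks_of(query, camera): "mask" (384x512 bool, what is visible of it) and "extent" ([left, top, right, bottom] in pixels, round what is visible of it).
The state is a dict: "t": time; "qpos": joint angles; "joint_vel": joint speeds; "joint_torque": joint torques, N m; "position": TCP position; "tool_rot": TCP orientation; "wrist_force": force on the tool from outside, world axes, zero at the start; "moment": the same for the moment, N m; "finger_gap": finger opening in mm.
Only numpy, scipy, OpenCV 4.12 (cv2) and the standard library are available. Lean on these libraries where they do the work, as an engineer would, in place of code of your own. Each camera call takes 0.05 s, during which the arm holds its last target.

TASK

The aluminium ink-pad tin stands crosswise in the open slide-jaw holder: lift it out, turn it so that the end with the lid's finger pull faces the sliding jaw, set it back on the holder's base in line with the holder, and push the sliding jaw home so that the steel lips of both jaws reach over the tin's feet. Only then pull the lid up by its finger pull until the sticky seal gives, without letting it fly wide open, and finish holding the lid still and slightly open, its pull about two centimetres up, while the tin stays clamped. The program finishes while still holding the lid; leave the mug, ink bottle, marker and sketch block alone.

Things in the scene. Friction and masses are not known exactly. Their poses are not given: they have to be found in the camera images.
- holder: Wooden slide-jaw holder fixed to the table. Base 245 mm long (x -80 to +165), 90 wide (y), top at z = 10 mm. Origin on the table under the place for the clamped tin's centre; x = sliding direction, z up. Fixed jaw at the -x side: upright face at x = -54 mm, with a steel lip over it that reaches in to x = -47.5 (underside z = 17.5, top z = 24), 70 mm wide. Sliding jaw at the +x side.
- jaw (a joint): Travel of the sliding jaw, m: 0 open, grows towards the fixed jaw (holder's -x), stop at 0.050; about 0.046 on the clamped tin. 70 mm wide, top at z = 24 mm, upright face at holder x = 99 mm minus travel; its steel lip reaches 6.5 mm farther in. Pushed home it moves the tin along, so that both jaws' lips come over its foot flanges. Slides stiffly (5 N, 10 to 15 N with the tin), stays where left.
- jaw_handle (a point): Grip point of the wooden handle block that stands on the sliding jaw: block 16 mm along the holder's x, 30 mm along y, from the jaw's top (z = 24 mm) to z = 72.5 mm; the point is on its centre line at z = 55.5 mm above the table.
- tin: Loose aluminium ink-pad tin, about 0.8 kg with lid. Origin at the centre of its underside, x towards the end with the lid's finger pull. Body 90 (x) by 56 mm (y), 60 tall including a flush 6 mm lid; at both x ends a foot flange 5 mm thick, 40 wide, sticks out 8 mm (106 over all). Grip it over its 56 mm width, below the lid. Starts on the holder's base, crosswise between the jaws.
- lid (a joint): Opening angle of the tin's lid, rad: 0 shut, grows as the pull end rises. Hinge along the tin's y at x = -45, z = 54 mm. A sticky rubber seal holds it: 9 to 14 N upward at the pull breaks it, peaking in the first 3 mm; it gives with a small jerk and is past when the pull has risen 10 mm. Let go, the lid then rests on the seal at about 0.1. A stay stops it at 0.5. An unclamped tin lifts first.
- lid_pull (a point): Centre of the finger pull, a steel block standing on the lid: 14 mm along the tin's x, 26 mm along its y, 24 mm tall above the lid; 83 mm from the hinge line, at tin x = +38 mm, z = 72 mm when shut.
- mug: White mug, 82 mm across, 95 mm tall, origin under its centre; leave alone.
- ink_bottle: Small closed ink jar, 48 mm across, 75 mm tall, origin under its centre; leave alone.
- marker: Marker pen lying on the table, 125 mm long, 16 mm thick, along its x; leave alone.
- sketch_block: Sketch block lying flat, 150 x 110 x 18 mm, origin under its centre; leave alone.
There are look-alikes about, which are no part of the job. What is shaped like the tin but purple or yellow is not meant.

How it is judged (in metres and radians):
On the way, in this order (a step that is already met when the one before it is completed fails the run):
1. the tin has been lifted clear of the holder (z of tin in the frame of holder above 0.025 m), for 0.1 s.
2. the tin stands on the holder's base, turned with its pull end to the sliding jaw (z of tin in the frame of holder below 0.0145 m and angle between tin's own z axis and vertical below 0.06 rad and angle between the x axis of tin and the x axis of holder, either way round below 0.3 rad and x of lid_pull in the frame of holder above 0.02 m and x of tin in the frame of holder below 0.045 m and linear speed of tin below 0.02 m/s), for 0.2 s.
3. the sliding jaw is home with the lips over the tin's feet (value of joint jaw above 0.042 m and x of tin in the frame of holder between -0.006 and 0.005 m and angle between the x axis of tin and the x axis of holder, either way round below 0.08 rad and z of tin in the frame of holder below 0.0145 m and value of joint lid below 0.05 rad), for 0.2 s.
4. the seal is broken and the lid is slightly open (value of joint lid above 0.15 rad and contact force between the fingers and lid above 0.3 N), for 0.2 s.
At the end, for the whole second after the job is handed in: Tin level (0.06 rad) on the holder base, pull end to the sliding jaw, in line within 0.08 rad, centre within 5 mm along and 18 mm across; jaw travel over 0.042; the gripper touches the lid and holds it still at 0.15 to 0.38 rad (pull raised about 12 to 31 mm) (all of step 4 and value of joint lid below 0.38 rad and velocity of joint lid between -0.05 and 0.05 rad/s and value of joint jaw above 0.042 m and x of tin in the frame of holder between -0.006 and 0.005 m and y of tin in the frame of holder between -0.018 and 0.018 m and z of tin in the frame of holder below 0.0145 m and angle between tin's own z axis and vertical below 0.06 rad and angle between the x axis of tin and the x axis of holder, either way round below 0.08 rad and x of lid_pull in the frame of holder above 0.02 m); the arm keeps its last pose, push and grip.
It fails at once if the lid is opened before the jaw is home (value of joint lid above 0.1 rad and value of joint jaw below 0.04 m).
It fails at once if the lid flies wide open, nearly to its stay (value of joint lid above 0.47 rad).
It fails at once if the tin is tipped over (angle between tin's own z axis and vertical above 0.5 rad).
It fails at once if a bystander is pushed away (distance of any of mug, ink_bottle, marker, sketch_block from where it was at the start of the episode above 0.03 m).
It also fails if it takes over 53 s, if anything falls off the work surface, if the arm or the gripper's body presses on something with over 40 N, if the wrist force passes 120 N, or if a joint passes its speed limit or range.

## Working session

There is one attempt and no reset: what is moved stays moved. The work goes in short steps, Python scripts to look and compute and a tool call to move; the robot and the scene stay as the last step left them, time stands still between calls to the robot, and variables do not carry over. Pictures are saved under pics/ and viewed, and the job is handed in when it is done.

Besides the shell and the picture viewer there is one more tool, called after "Request:" by a JSON object that holds its "api" and its "payload". send_rows: Moves the arm, as the interface text tells. Its arguments: {"type":"object","properties":{"series":{"type":"array","items":{"type":"array"}},"grip_force":{"type":"number"}},"required":["series"]}

```bash
mkdir -p pics; ls; python3 - <<'E'
from plant import robot, eyes, recognise
import cv2
print(robot.sense())
for c in ["side","top","wrist"]:
    r=eyes.capture(c); cv2.imwrite(f"pics/{c}0.png",r["color"])
    print(c,r["K"],r["D"],r["world_from_camera"])
    for q in ["holder","tin","jaw_handle","lid_pull","mug","ink_bottle","marker","sketch_block"]:
        print(q,[(round(d["score"],2),[round(float(v)) for v in d["extent"]]) for d in recognise(q,c)[:4]])
E
```

```text
pics
{'t': 0.0, 'qpos': array([ 1.52263080e+00,  3.85580891e-01,  6.62909271e-03, -5.13833335e-04,
       -1.19396523e+00, -2.58586562e-01]), 'joint_vel': array([-0.00090902, -0.00070367, -0.00055671, -0.00023113, -0.00034726,
        0.00193294]), 'joint_torque': array([ 6.51883420e-04, -3.92293561e+01,  1.88393354e+01,  4.18601230e+00,
       -4.62678523e-03, -4.07615360e-06]), 'position': array([188.5374397 , 595.28314903, 230.20595034]), 'tool_rot': array([ 1.07956480e-03,  9.88245864e-01, -1.52868999e-01, -1.26115039e-04]), 'wrist_force': array([-1.08347335, -0.07973548,  0.94932127]), 'moment': array([ 0.01826236, -0.02898647, -0.02422371]), 'finger_gap': 85.43836339540354}
side [[351.02912006   0.         261.86839883]
 [  0.         351.02912006 187.37184886]
 [  0.           0.           1.        ]] [-0.09064955  0.          0.          0.          0.        ] [[-7.19419206e-01 -5.32820547e-01  4.45576336e-01  1.59556032e+02]
 [-6.94573417e-01  5.50081702e-01 -4.63657081e-01  4.27069028e+02]
 [ 1.94262986e-03 -6.43049287e-01 -7.65822330e-01  7.69665647e+02]
 [ 0.00000000e+0
[... 1285 characters left out ...]
(0.6, [126, 181, 154, 213])]
ink_bottle [(0.8, [368, 142, 383, 162])]
marker [(0.61, [287, 214, 310, 228])]
sketch_block [(0.76, [357, 197, 398, 250])]
wrist [[264.5517507    0.         254.62923643]
 [  0.         264.5517507  191.21873469]
 [  0.           0.           1.        ]] [0.00731085 0.         0.         0.         0.        ] [[-3.02138994e-01 -9.11868525e-01 -2.77862955e-01  2.59278672e+02]
 [-9.53263724e-01  2.88850864e-01  8.86196977e-02  5.74161998e+02]
 [-5.48558443e-04  2.91652141e-01 -9.56524295e-01  3.74059623e+02]
 [ 0.00000000e+00  0.00000000e+00  0.00000000e+00  1.00000000e+00]]
holder []
tin []
jaw_handle []
lid_pull []
mug []
ink_bottle []
marker []
sketch_block []
```

```bash
python3 - <<'E'
import cv2
a=cv2.imread("pics/top0.png"); b=cv2.imread("pics/side0.png")
cv2.imwrite("pics/top0z.png",cv2.resize(a[110:270,220:410],None,fx=4,fy=4,interpolation=cv2.INTER_CUBIC)[:600,:780])
cv2.imwrite("pics/side0z.png",cv2.resize(b[90:240,220:415],None,fx=4,fy=4,interpolation=cv2.INTER_CUBIC))
E
```

```text
(no output)
```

View pics/side0.png

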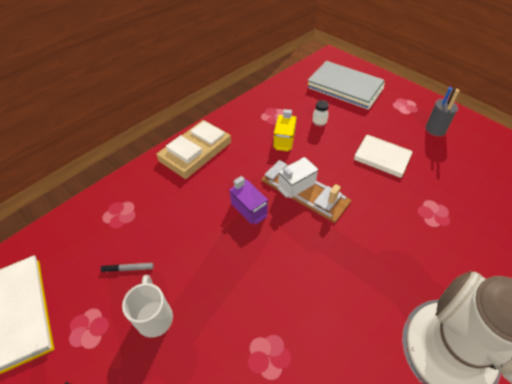

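View pics/top0.png

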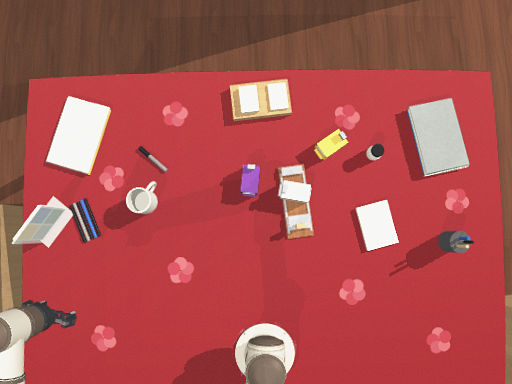

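```bash
sleep 1
```

```text
(no output)
```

View pics/top0z.png

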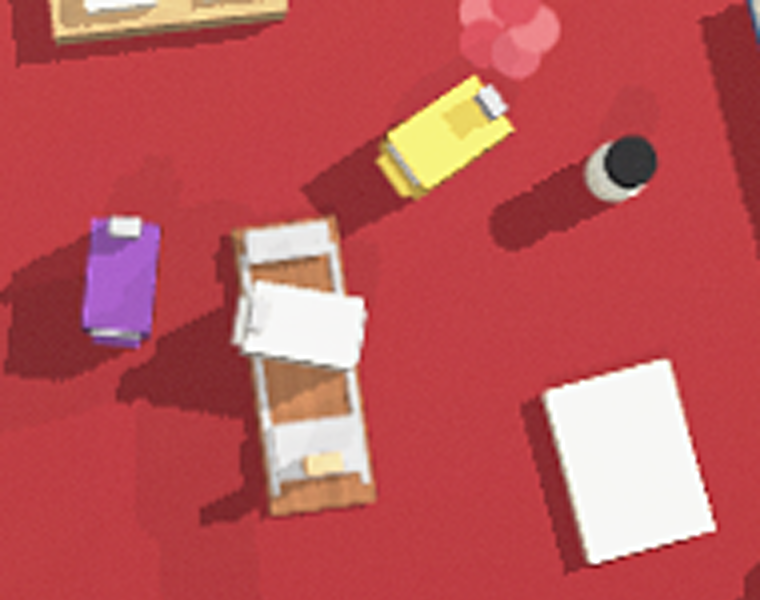

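View pics/side0z.png

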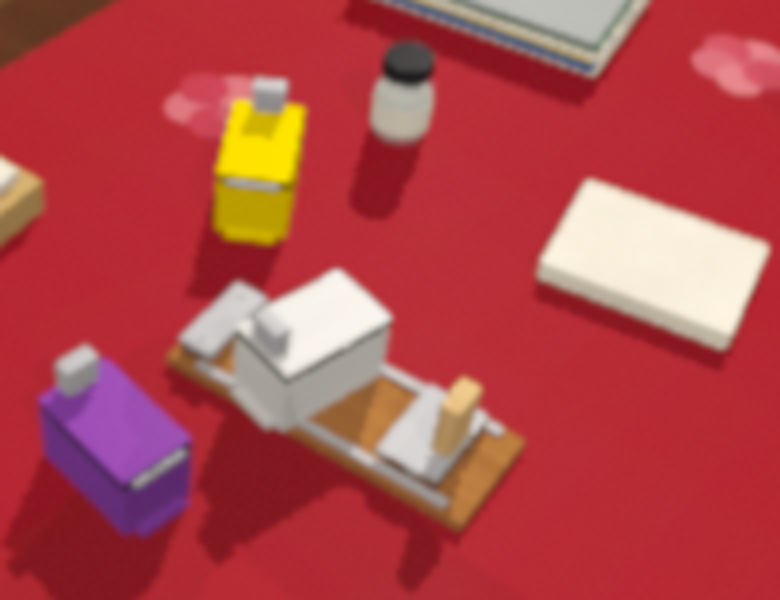

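The tin meant is the bare aluminium (white-grey) one, top (295,191) / side (297,178), standing in the holder. Purple (top 250,180) and yellow (top 331,145) are look-alikes. In the zoomed crops its pull is on the image-left end (world +y) and the handle is at the robot end.

```bash
cat > h.py <<'E'
import numpy as np, cv2
from scipy.optimize import least_squares
def ray(r,px):
    u=cv2.undistortPoints(np.array([[px]],float),np.array(r["K"]),np.array(r["D"])).ravel()
    T=np.array(r["world_from_camera"]); d=T[:3,:3]@np.array([u[0],u[1],1]); return T[:3,3],d
def atz(r,px,z):
    o,d=ray(r,px); return o+d*(z-o[2])/d[2]
def proj(r,P):
    T=np.linalg.inv(np.array(r["world_from_camera"])); rv=cv2.Rodrigues(T[:3,:3])[0]
    return cv2.projectPoints(np.array(P,float).reshape(-1,1,3),rv,T[:3,3],np.array(r["K"]),np.array(r["D"]))[0].reshape(-1,2)
def fit2(r,model,px,x0):
    """pose x,y,yaw from model pts (n,3) & pixel list"""
    def f(p):
        c,s=np.cos(p[2]),np.sin(p[2]); M=np.array(model,float)
        W=np.c_[p[0]+c*M[:,0]-s*M[:,1],p[1]+s*M[:,0]+c*M[:,1],M[:,2]]
        return (proj(r,W)-np.array(px)).ravel()
    s=least_squares(f,x0,x_scale=[10,10,.1]); return s.x,np.round(s.fun,1)
E
python3 - <<'E'
from h import *
from plant import eyes
r=eyes.capture("top")
P=lambda u,v:(u/4+220-.4,v/4+110-.4)
px=[P(235,232),P(336,216),P(271,517),P(374,499)]
for p in px: print(atz(r,p,10).round(1))
# holder x toward robot(-world x); +y holder = rot90 of x => world -y => image right
print(fit2(r,[[-80,-45,10],[-80,45,10],[165,-45,10],[165,45,10]],px,[550,-120,3.1]))
tp=[P(252,281),P(368,294),P(360,368),P(240,351)]
for p in tp: print(atz(r,p,70).round(1))
E
```

```text
[619.9 -59.3  10. ]
[ 632.3 -145.8   10. ]
[377.9 -84.7  10. ]
[ 391.4 -171.9   10. ]
(array([ 547.63453824, -110.70018642,    3.25284011]), array([-0.7, -0.7,  0.2,  0. , -0.1, -0.2,  0.6,  0.8]))
[571.  -69.5  70. ]
[ 558.8 -164.    70. ]
[ 498.5 -155.8   70. ]
[514.  -58.5  70. ]
```

Request:
{"api": "send_rows", "payload": {"series": [[0,[31,-70.5,5],-80],[0,[31,-70.5,5],-80],[0,[31,-70.5,5],-80],[0,[31,-70.5,5],-80],[0,[31,-70.5,5],-80],[0,[31,-70.5,5],-80],[0,[31,-70.5,5],-80],[0,[31,-70.5,5],-80],[0,[31,-70.5,5],-80],[0,[31,-70.5,5],-80],[0,[31,-70.5,5],-80],[0,[31,-70.5,5],-80],[0,[31,-70.5,5],-80],[0,[31,-70.5,5],-80],[0,[31,-70.5,5],-80],[0,[31,-70.5,5],-80],[0,[31,-70.5,5],-80],[0,[31,-70.5,5],-80],[0,[31,-70.5,5],-80],[0,[31,-70.5,5],-80]], "grip_force": 60}}

```text
t: 3.07
position: [500.1, -112.7, 281.1]
tool_rot: [-0.0, -0.657, 0.754, -0.0]
wrist_force: [-0.6, -0.0, 0.4]
finger_gap: 85.3
```

```bash
python3 - <<'E'
from h import *
from plant import eyes,robot
import pickle
r=eyes.capture("wrist"); pickle.dump(r,open("w1.pkl","wb"))
s=robot.sense();print(s["qpos"].round(3),s["t"],s["position"])
cv2.imwrite("pics/w1.png",cv2.resize(r["color"],(768,576),interpolation=cv2.INTER_CUBIC))
E
```

```text
[ 0.099  0.157 -0.182  0.    -1.233 -0.235] 3.1167 [ 499.1715388  -111.12887168  280.86473129]
```

View pics/w1.png

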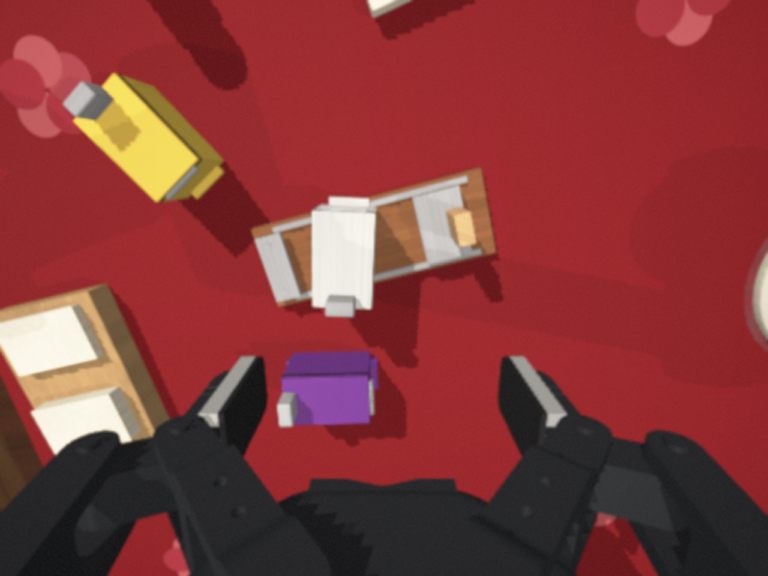

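```bash
python3 - <<'E'
import pickle,cv2
r=pickle.load(open("w1.pkl","rb"))
cv2.imwrite("pics/w1z.png",cv2.resize(r["color"][100:220,160:340],None,fx=4.4,fy=4.4,interpolation=cv2.INTER_CUBIC))
E
```

```text
(no output)
```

View pics/w1z.png

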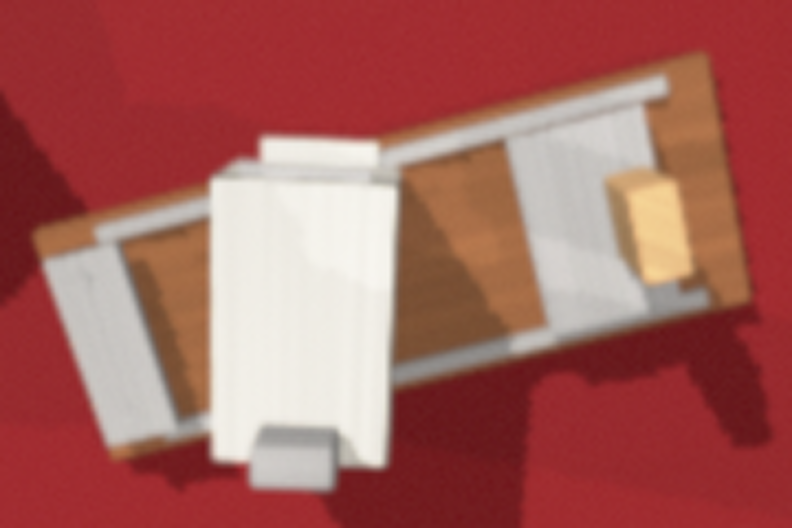

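```bash
python3 - <<'E'
import pickle
from h import *
r=pickle.load(open("w1.pkl","rb"))
P=lambda l:[((u+.5)/4.4+160-.5,(v+.5)/4.4+100-.5) for u,v in l]
h,e=fit2(r,[[-80,45,10],[165,45,10],[165,-45,10],[-80,-45,10]],P([(35,230),(708,52),(750,302),(112,457)]),[548,-111,3.25]);print(h,e)
t,e=fit2(r,[[-45,-28,70],[-45,28,70],[45,28,70],[45,-28,70]],P([(212,174),(397,180),(388,468),(210,463)]),[535,-112,1.45]);print(t,e)
k,e=fit2(r,[[-8,15,72.5],[8,15,72.5],[8,-15,72.5],[-8,-15,72.5]],P([(627,188),(681,177),(693,277),(647,285)]),[435,-120,3.2]);print(k,e)
def inh(p):
    d=p[:2]-h[:2];c,s=np.cos(h[2]),np.sin(h[2]);return d@[c,s],d@[-s,c],p[2]-h[2]
print("tin",inh(t),"handle",inh(k))
for nm,th in (("open jaw lip",None),):
    print([inh(np.r_[atz(r,p,24)[:2],0]).__repr__() for p in P([(507,143),(546,328),(122,243),(175,428)])])
E
```

```text
[ 550.35446147 -107.8206448     3.25326718] [-1.3 -0.3  0.6 -0.2  0.9  0.2 -0.2  0.7]
[ 536.91669009 -108.47115227    1.39033583] [-0.4  0.4  0.   0.9 -0.3 -0.6  0.7 -1. ]
[ 424.02871123 -122.72660513    3.21666601] [ 0.2  0.2  0.   0.1  0.6 -0.5 -0.8  0.2]
tin (np.float64(13.42656007308508), np.float64(-0.8510841599241896), np.float64(-1.8629313491219464)) handle (np.float64(127.20000996551464), np.float64(0.7350452299486222), np.float64(-0.03660117058802381))
['(np.float64(90.36967273217577), np.float64(33.54739087323357), np.float64(-3.2532671806013256))', '(np.float64(89.33943085469244), np.float64(-31.9576973049694), np.float64(-3.2532671806013256))', '(np.float64(-45.76436283247138), np.float64(33.380489610156), np.float64(-3.2532671806013256))', '(np.float64(-48.587545433156556), np.float64(-35.10225389481545), np.float64(-3.2532671806013256))']
```

Request:
{"api": "send_rows", "payload": {"series": [[0,[3.75,0.15,-5],-2],[0,[3.75,0.15,-15],-2],[0,[3.75,0.15,-15],-2],[0,[3.75,0.15,-15],-2],[0,[3.75,0.15,-19],-2],[0,[3.75,0.15,-22],-2],[0,[3.75,0.15,-24],-2],[0,[3.75,0.15,-25.3],-2],[0,[3.75,0.15,-25.3],-2],[0,[3.75,0.15,-25.3],-2],[0,[3.75,0.15,-25.3],-2]]}}

```text
t: 4.03
position: [537.6, -109.0, 29.1]
tool_rot: [0.001, -0.645, 0.765, -0.001]
wrist_force: [-0.4, 0.5, 0.2]
finger_gap: 85.4
```

```bash
python3 - <<'E'
from h import *
from plant import eyes,robot
s=robot.sense();print(s["position"],s["wrist_force"])
r=eyes.capture("wrist"); cv2.imwrite("pics/w2.png",r["color"])
b=eyes.capture("side"); cv2.imwrite("pics/s2.png",cv2.resize(b["color"][90:240,220:415],None,fx=4,fy=4,interpolation=cv2.INTER_CUBIC))
E
```

```text
[ 537.60493197 -109.01191242   29.12877886] [-0.42666684  0.53698852  0.16615079]
```

View pics/w2.png

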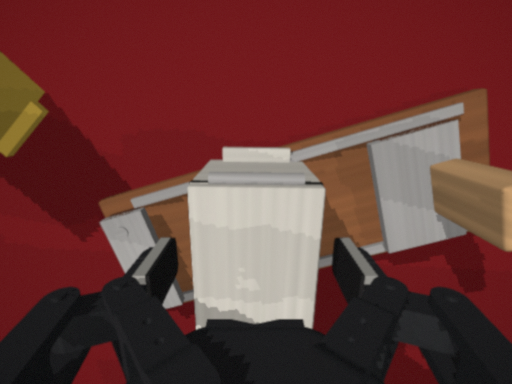

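View pics/s2.png

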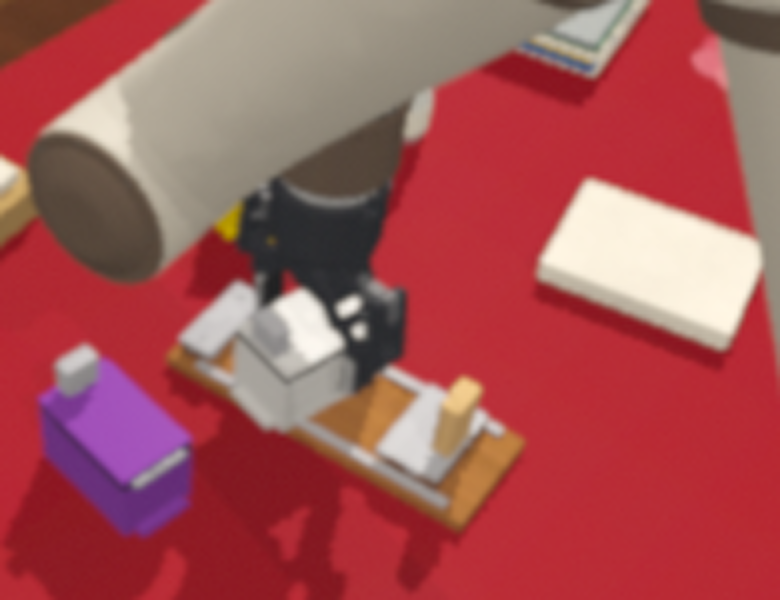

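Request:
{"api": "send_rows", "payload": {"series": [[255,[0,0,0],0],[255,[0,0,0],0],[255,[0,0,0],0],[255,[0,0,0],0],[255,[0,0,0],0],[255,[0,0,0],0],[255,[0,0,0],0],[255,[0,0,0],0],[255,[0,0,0.5],0],[255,[0,0,2],0],[255,[0,0,3.5],0],[255,[0,0,5],0],[255,[0,0,5],0],[255,[0,0,5],0]], "grip_force": 70}}

```text
t: 5.3
position: [537.0, -109.1, 78.9]
tool_rot: [0.001, -0.644, 0.765, -0.0]
wrist_force: [-1.2, 0.7, -8.6]
finger_gap: 55.2
```

```bash
python3 - <<'E'
from h import *
from plant import eyes,robot
s=robot.sense();print(s["position"],s["wrist_force"],s["moment"],s["finger_gap"])
b=eyes.capture("side"); cv2.imwrite("pics/s3.png",cv2.resize(b["color"][90:240,220:415],None,fx=4,fy=4,interpolation=cv2.INTER_CUBIC))
E
```

```text
[ 536.99263893 -109.13204025   78.86060807] [-1.16900476  0.6971808  -8.56729356] [-0.01017521  0.0455556   0.01029485] 55.18013025174428
```

View pics/s3.png

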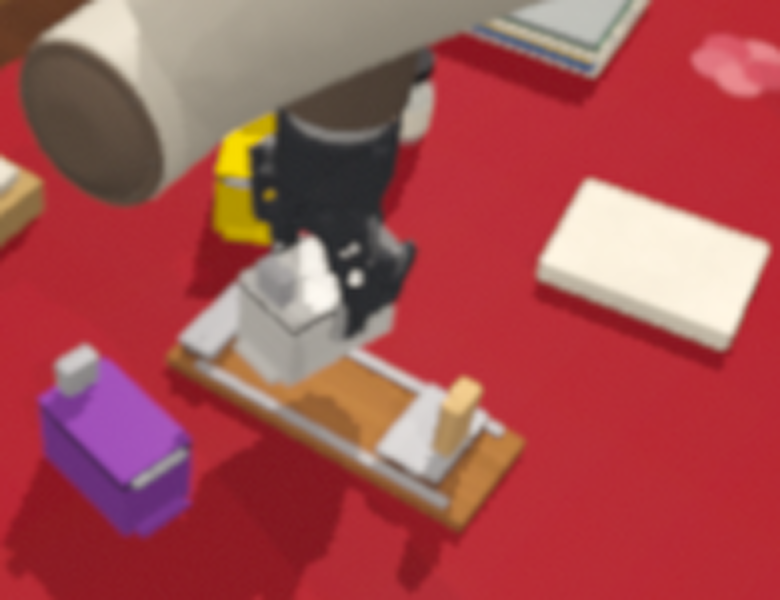

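Request:
{"api": "send_rows", "payload": {"series": [[255,[0,0,0.5],7],[255,[-0.2,0,0.5],14],[255,[-0.4,-0.1,0.5],21],[255,[-0.6,-0.2,0.5],28],[255,[-0.75,-0.2,0.5],35],[255,[-0.75,-0.2,0.5],42],[255,[-0.75,-0.2,0.5],49],[255,[-0.75,-0.2,0.5],56],[255,[-0.75,-0.2,0.5],63],[255,[-0.75,-0.2,0.5],70],[255,[-0.75,-0.2,0.5],77],[255,[-0.75,-0.2,0.5],84],[255,[-0.75,-0.2,0.5],91],[255,[-0.75,-0.2,0.5],98],[255,[-0.75,-0.2,0.5],103],[255,[-0.75,-0.2,0.5],106.2],[255,[-0.75,-0.2,0.5],106.2],[255,[-0.75,-0.2,0.5],106.2],[255,[-0.75,-0.2,0.5],106.2]]}}

```text
t: 6.93
position: [528.0, -111.1, 82.0]
tool_rot: [0.0, 0.999, 0.055, -0.001]
wrist_force: [-0.1, 0.1, -6.6]
finger_gap: 55.3
```

```bash
python3 - <<'E'
from h import *
from plant import eyes,robot
s=robot.sense();print(s["position"],s["tool_rot"],s["qpos"],s["wrist_force"],s["finger_gap"])
b=eyes.capture("side"); cv2.imwrite("pics/s4.png",cv2.resize(b["color"][90:240,220:415],None,fx=4,fy=4,interpolation=cv2.INTER_CUBIC))
b=eyes.capture("wrist"); cv2.imwrite("pics/w4.png",b["color"])
E
```

```text
[ 527.98075007 -111.14867967   82.04534382] [ 2.36107098e-04  9.98500723e-01  5.47211154e-02 -1.36003418e-03] [ 9.34061987e-02  4.01102439e-01 -3.93461223e-01  5.22009450e-04
 -7.78969020e-01  1.58651517e+00] [-0.06275353  0.10045958 -6.61675599] 55.25069477985617
```

View pics/s4.png

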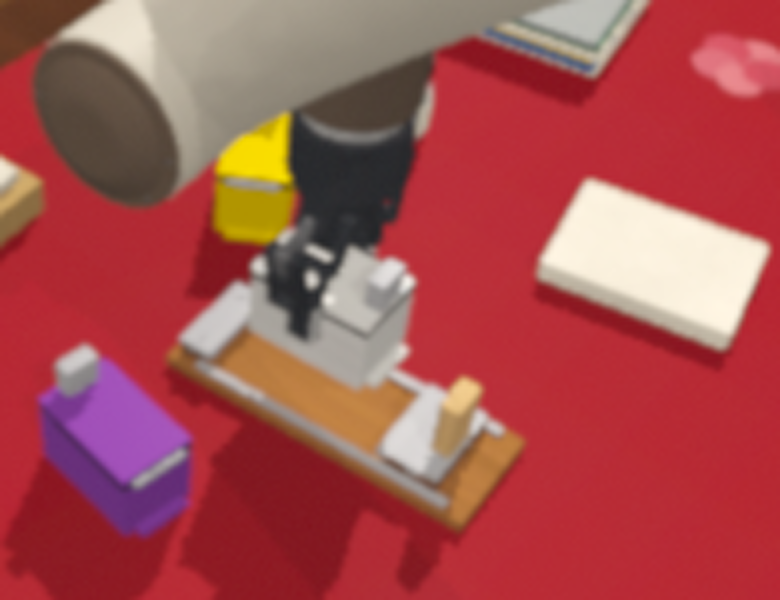

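View pics/w4.png

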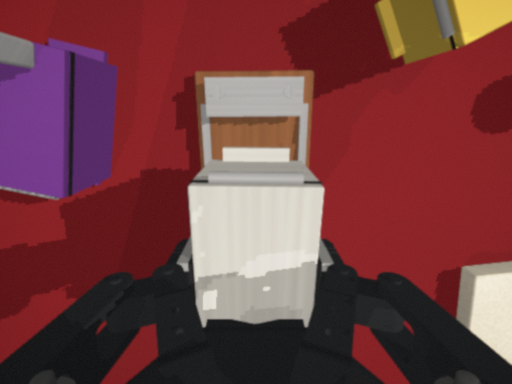

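Request:
{"api": "send_rows", "payload": {"series": [[255,[0,0,-1.5],0],[255,[0,0,-3],0],[255,[0,0,-4],0],[255,[0,0,-4.6],0],[255,[0,0,-5],0],[255,[0,0,-5.2],0],[255,[0,0,-5.3],0],[255,[0,0,-5.3],0],[255,[0,0,-5.3],0],[255,[0,0,-5.3],0]]}}

```text
t: 7.87
position: [528.4, -111.2, 30.7]
tool_rot: [0.0, 0.998, 0.055, -0.001]
wrist_force: [-5.4, -0.4, 5.9]
finger_gap: 55.2
```

```bash
python3 - <<'E'
from h import *
from plant import eyes,robot
s=robot.sense();print(s["position"],s["wrist_force"],s["finger_gap"])
b=eyes.capture("side"); cv2.imwrite("pics/s5.png",cv2.resize(b["color"][90:240,220:415],None,fx=4,fy=4,interpolation=cv2.INTER_CUBIC))
b=eyes.capture("wrist"); cv2.imwrite("pics/w5.png",b["color"])
E
```

```text
[ 528.39950684 -111.24646562   30.74496639] [-5.42958831 -0.37389996  5.89771374] 55.170570180820015
```

View pics/s5.png

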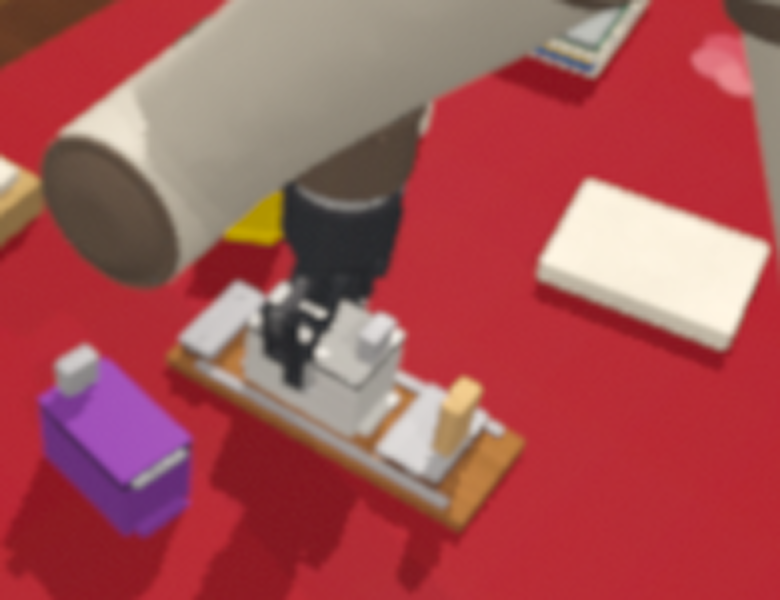

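View pics/w5.png

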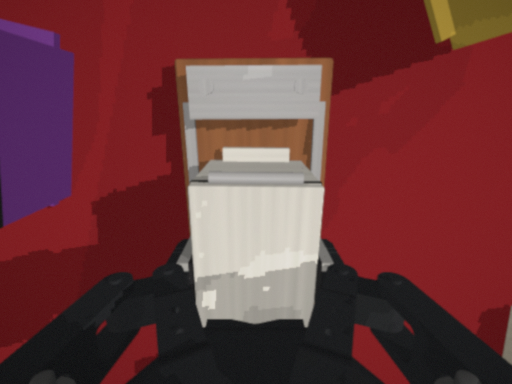

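Request:
{"api": "send_rows", "payload": {"series": [[0,[0,0,0],0],[0,[0,0,0],0],[0,[0,0,0],0],[0,[0,0,0],0],[0,[0,0,0],0],[0,[0,0,0],0],[0,[0,0,1],0],[0,[0,0,3],0],[0,[0,0,6],0],[0,[0,0,10],0],[0,[0,0,14],0],[0,[-2,0,18],0],[0,[-6,-0.5,20],0],[0,[-6,-0.5,20],0],[0,[-6,-0.5,20],0],[0,[-6,-0.5,20],0]]}}

```text
t: 9.3
position: [468.3, -116.2, 231.2]
tool_rot: [0.0, 0.998, 0.055, 0.0]
wrist_force: [0.8, -0.5, -0.8]
finger_gap: 85.3
```

```bash
python3 - <<'E'
from h import *
from plant import eyes,robot
import pickle
s=robot.sense();print(s["position"],s["tool_rot"],s["wrist_force"],s["finger_gap"])
b=eyes.capture("wrist");pickle.dump(b,open("w6.pkl","wb")); cv2.imwrite("pics/w6.png",cv2.resize(b["color"],(768,576),interpolation=cv2.INTER_CUBIC))
b=eyes.capture("side"); cv2.imwrite("pics/s6.png",cv2.resize(b["color"][90:240,220:415],None,fx=4,fy=4,interpolation=cv2.INTER_CUBIC))
E
```

```text
[ 468.28919042 -116.23501111  231.2296152 ] [3.02666437e-04 9.98475136e-01 5.52021626e-02 1.81048709e-04] [ 0.79364614 -0.4654036  -0.83195485] 85.28271025701282
```

View pics/w6.png

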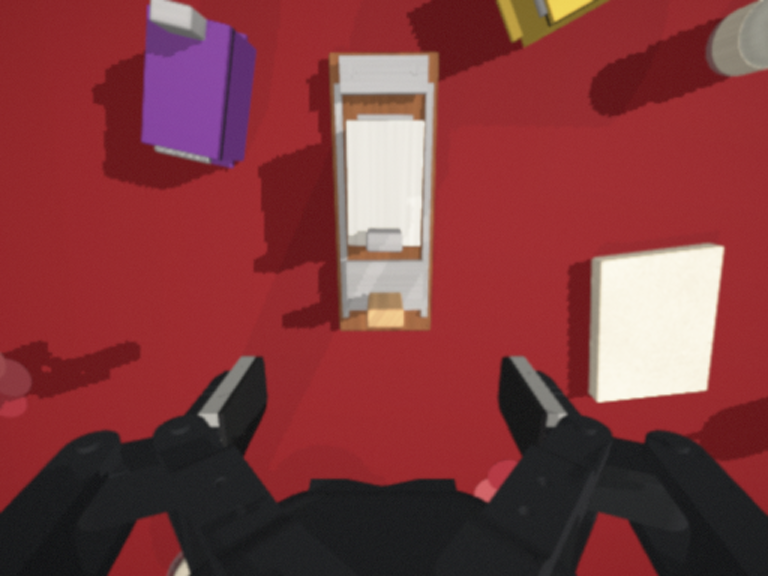

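View pics/s6.png

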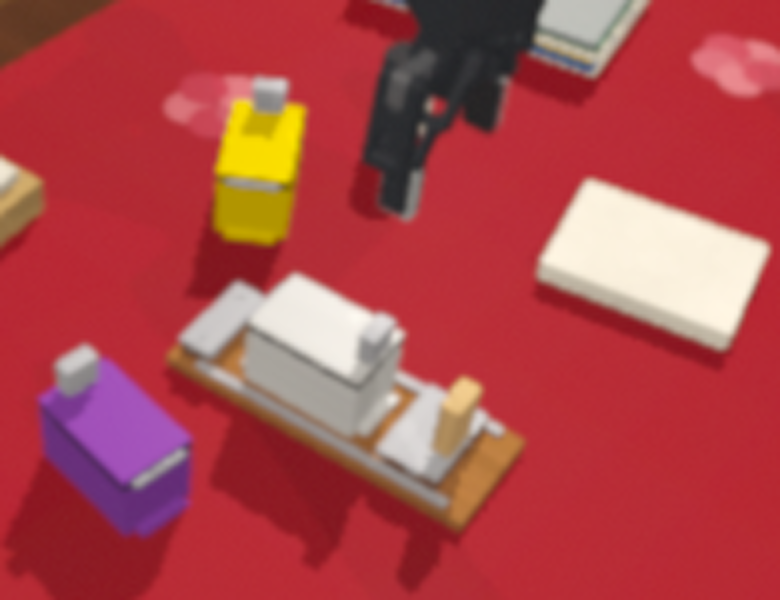

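Request:
{"api": "send_rows", "payload": {"series": [[0,[-3,-0.5,-2],0],[0,[-4.5,-0.7,-5],0],[0,[-4.5,-0.7,-9],0],[0,[-4.5,-0.7,-12.5],0],[0,[-4.5,-0.7,-15.5],0],[0,[-4.5,-0.7,-17.5],0],[0,[-4.5,-0.7,-19],0],[0,[-4.5,-0.7,-19.3],0],[0,[-4.5,-0.7,-19.3],0],[0,[-4.5,-0.7,-19.3],0]]}}

```text
t: 10.23
position: [424.2, -123.1, 36.6]
tool_rot: [0.001, 0.998, 0.055, -0.002]
wrist_force: [-0.6, -0.1, -0.2]
finger_gap: 85.5
```

```bash
python3 - <<'E'
from h import *
from plant import eyes,robot
import pickle
s=robot.sense();print(s["position"],s["wrist_force"],s["finger_gap"])
b=eyes.capture("wrist"); cv2.imwrite("pics/w7.png",b["color"])
E
```

```text
[ 424.17996298 -123.14950335   36.56498135] [-0.5584896  -0.13116942 -0.18453231] 85.5192095990543
```

View pics/w7.png

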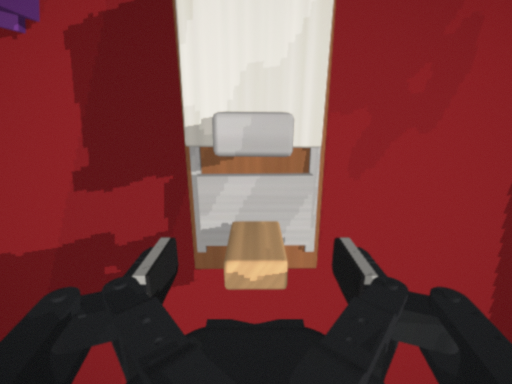

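Fingers straddle the handle (255,255) centrally. Close and push along holder −x.

Request:
{"api": "send_rows", "payload": {"series": [[255,[0,0,0],0],[255,[0,0,0],0],[255,[0,0,0],0],[255,[0,0,0],0],[255,[0,0,0],0],[255,[0,0,0],0],[255,[0,0,0],0],[255,[0,0,0],0],[255,[0,0,0],0],[255,[0,0,0],0],[255,[0.3,0.03,0],0],[255,[0.6,0.07,0],0],[255,[0.9,0.1,0],0],[255,[1.2,0.13,0],0],[255,[1.5,0.17,0],0],[255,[1.8,0.2,0],0],[255,[2.1,0.23,0],0],[255,[2.4,0.27,0],0],[255,[2.4,0.27,0],0]], "grip_force": 100}}

```text
t: 11.87
position: [446.7, -120.8, 37.9]
tool_rot: [0.001, 0.998, 0.056, -0.003]
wrist_force: [-6.4, -0.2, 11.4]
finger_gap: 28.6
```

```bash
python3 - <<'E'
from h import *
from plant import eyes,robot
s=robot.sense();print(s["position"],s["wrist_force"],s["finger_gap"])
b=eyes.capture("wrist"); cv2.imwrite("pics/w8.png",b["color"])
E
```

```text
[ 446.67608652 -120.83792974   37.92906452] [-6.38474133 -0.18983022 11.41832216] 28.637993331834
```

View pics/w8.png

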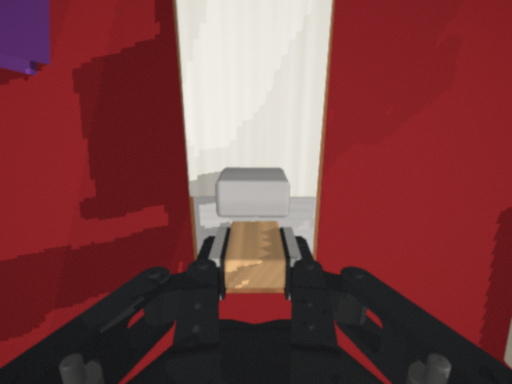

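Request:
{"api": "send_rows", "payload": {"series": [[255,[0.3,0.03,0.05],0],[255,[0.6,0.07,0.05],0],[255,[0.9,0.1,0.05],0],[255,[1.2,0.13,0.05],0],[255,[1.5,0.17,0.05],0],[255,[1.8,0.2,0.05],0],[255,[2.0,0.23,0.05],0],[255,[2.2,0.25,0.05],0],[255,[2.3,0.26,0.05],0],[255,[2.4,0.27,0.05],0],[255,[2.4,0.27,0.05],0],[255,[2.4,0.27,0.05],0]]}}

```text
t: 12.92
position: [466.3, -118.6, 38.0]
tool_rot: [0.0, 0.998, 0.055, -0.007]
wrist_force: [-10.1, -0.7, 7.0]
finger_gap: 28.6
```

```bash
python3 - <<'E'
from h import *
from plant import eyes,robot
s=robot.sense();print(s["position"],s["wrist_force"],s["finger_gap"])
b=eyes.capture("wrist"); cv2.imwrite("pics/w9.png",b["color"])
b=eyes.capture("side"); cv2.imwrite("pics/s9.png",cv2.resize(b["color"][90:240,220:415],None,fx=4,fy=4,interpolation=cv2.INTER_CUBIC))
E
```

```text
[ 466.26533814 -118.55831993   37.99975606] [-10.13006998  -0.66753191   7.02046684] 28.56445320855243
```

View pics/w9.png

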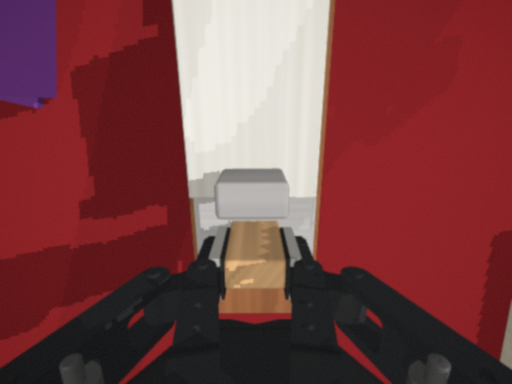

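View pics/s9.png

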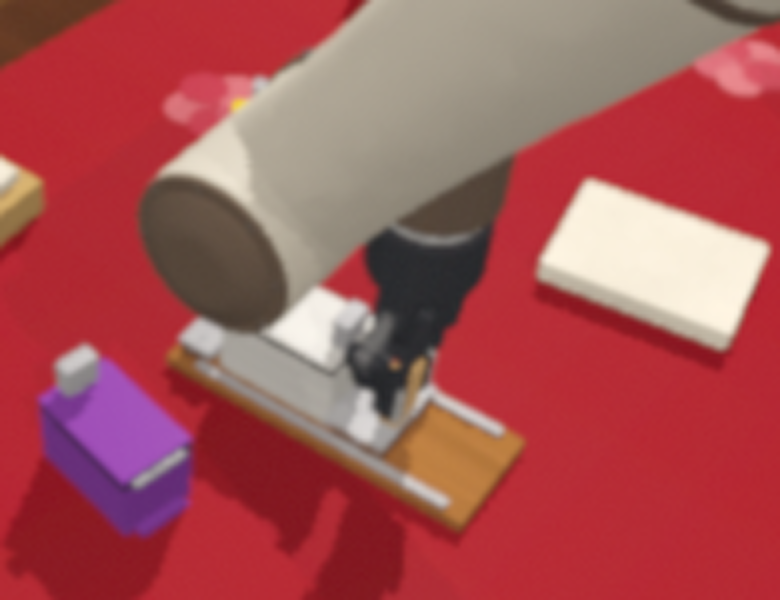

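```bash
python3 - <<'E'
import cv2,numpy as np
a=[cv2.resize(cv2.imread(f"pics/w{i}.png")[150:330,170:340],None,fx=2.3,fy=3,interpolation=cv2.INTER_CUBIC) for i in (8,9)]
cv2.imwrite("pics/c89.png",np.hstack(a))
E
```

```text
(no output)
```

View pics/c89.png

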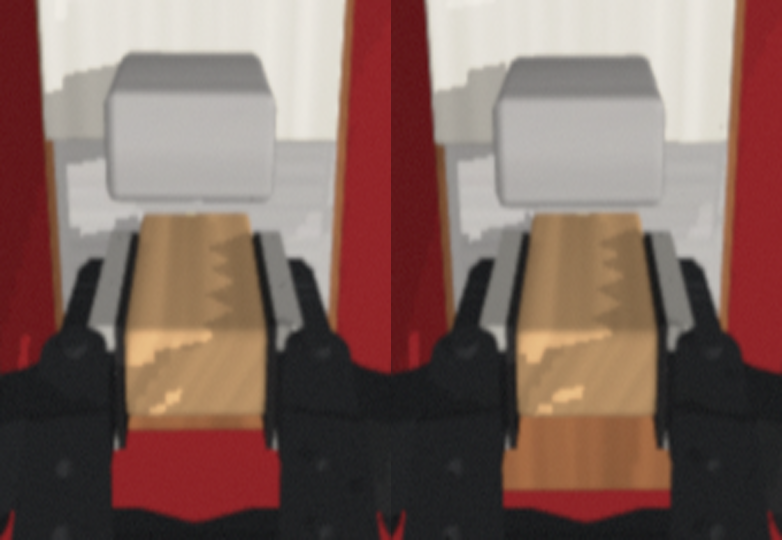

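Request:
{"api": "send_rows", "payload": {"series": [[255,[0.3,0.03,0],0],[255,[0.5,0.06,0],0],[255,[0.7,0.08,0],0],[255,[0.85,0.1,0],0],[255,[0.85,0.1,0],0],[255,[0.85,0.1,0],0]]}}

```text
t: 13.52
position: [469.3, -118.2, 37.9]
tool_rot: [0.0, 0.998, 0.055, -0.013]
wrist_force: [-12.2, 0.3, 12.3]
finger_gap: 28.9
```

Request:
{"api": "send_rows", "payload": {"series": [[255,[0.4,0.04,0],0],[255,[0.7,0.08,0],0],[255,[0.9,0.1,0],0],[255,[0.9,0.1,0],0],[255,[0.9,0.1,0],0],[255,[0.9,0.1,0],0]]}}

```text
t: 14.02
position: [469.1, -118.2, 37.8]
tool_rot: [0.0, 0.998, 0.053, -0.022]
wrist_force: [-19.1, -0.7, 18.5]
finger_gap: 28.7
```

```bash
python3 - <<'E'
from h import *
from plant import eyes,robot
s=robot.sense();print(s["position"],s["wrist_force"],s["finger_gap"])
b=eyes.capture("wrist"); cv2.imwrite("pics/w10.png",b["color"])
E
```

```text
[ 469.13229277 -118.18714565   37.84464624] [-19.06615669  -0.68750912  18.47609636] 28.74488713321482
```

View pics/w10.png

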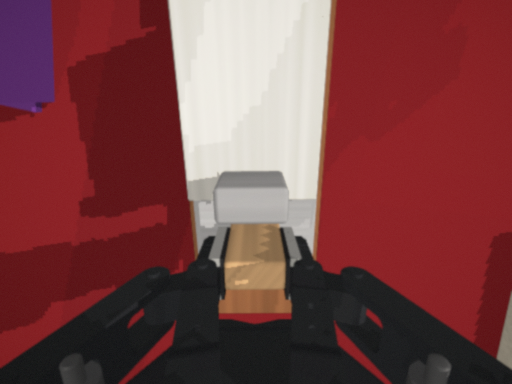

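Request:
{"api": "send_rows", "payload": {"series": [[255,[0,0,0],0],[255,[0,0,0],0],[0,[0,0,0],0],[0,[0,0,0],0],[0,[0,0,0],0],[0,[0,0,0],0],[0,[0,0,0],0],[0,[0,0,2],0],[0,[0,0,5],0],[0,[0,0,9],0],[0,[0,0,13],0],[0,[0,0,17],0],[0,[0,0,19],0],[0,[0,0,19],0],[0,[0,0,19],0],[0,[0,0,19],0]]}}

```text
t: 15.4
position: [468.4, -118.1, 226.9]
tool_rot: [-0.0, 0.998, 0.053, -0.023]
wrist_force: [-0.3, 0.4, -0.3]
finger_gap: 85.4
```

```bash
python3 - <<'E'
from h import *
from plant import eyes,robot
import pickle
s=robot.sense();print(s["position"],s["tool_rot"],s["wrist_force"],s["finger_gap"])
b=eyes.capture("wrist");pickle.dump(b,open("w11.pkl","wb")); cv2.imwrite("pics/w11.png",cv2.resize(b["color"][20:230,190:320],None,fx=5,fy=2.8,interpolation=cv2.INTER_CUBIC))
c=eyes.capture("side");pickle.dump(c,open("s11.pkl","wb")); cv2.imwrite("pics/s11.png",cv2.resize(c["color"][130:230,245:365],None,fx=6,fy=6,interpolation=cv2.INTER_CUBIC))
E
```

```text
[ 468.39597031 -118.05193179  226.90605236] [-3.15135955e-05  9.98316136e-01  5.33226592e-02 -2.28382598e-02] [-0.30982981  0.38705032 -0.29358305] 85.4092958258174
```

View pics/w11.png

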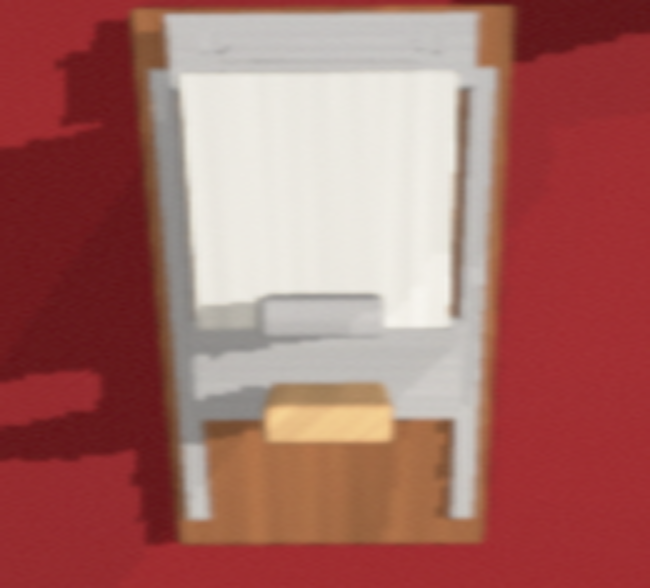

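View pics/s11.png

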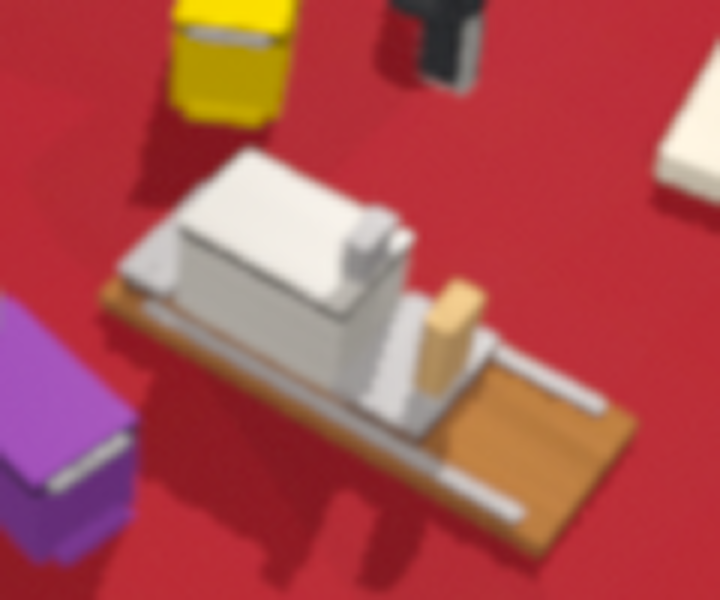

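```bash
python3 - <<'E'
import pickle
from h import *
r=pickle.load(open("w11.pkl","rb"))
P=lambda l:[((u+.5)/5+190-.5,(v+.5)/2.8+20-.5) for u,v in l]
h,e=fit2(r,[[-80,-45,10],[-80,45,10],[165,-45,10],[165,45,10]],P([(132,8),(515,8),(182,543),(486,543)]),[548,-111,3.25]);print(h,e)
t,e=fit2(r,[[-45,-28,70],[-45,28,70],[45,-28,70],[45,28,70]],P([(180,73),(460,70),(193,328),(452,328)]),[548,-112,3.25]);print(t,e)
k,e=fit2(r,[[-8,-15,72.5],[-8,15,72.5],[8,-15,72.5],[8,15,72.5]],P([(264,406),(391,406),(265,441),(393,441)]),[470,-120,3.2]);print(k,e)
q,e=fit2(r,[[-7,-13,94],[-7,13,94],[7,-13,94],[7,13,94]],P([(260,297),(384,297),(262,336),(384,336)]),[510,-120,3.2]);print("pull",q,e)
def inh(p):
    d=p[:2]-h[:2];c,s=np.cos(h[2]),np.sin(h[2]);return np.round([d@[c,s],d@[-s,c],p[2]-h[2]],3)
print("tin",inh(t),"handle",inh(k),"pull",inh(q))
E
```

```text
[ 550.36568533 -108.26789484    3.25868661] [-0.3 -0.   0.6 -1.1 -0.3  1.2 -0.1  0.7]
[ 551.73060621 -106.90666547    3.25460212] [-0.3 -0.5  0.2  0.2  0.7  0.3 -0.5  0. ]
[ 469.15406182 -117.26659875    3.25409073] [-0.4 -0.4  0.6 -0.6 -0.3  0.6  0.1  0.5]
pull [ 514.54563479 -111.22475861    3.25154342] [-0.5 -0.   0.6 -0.1 -0.6  0.1  0.5  0. ]
tin [-1.515 -1.192 -0.004] handle [ 8.1707e+01 -5.5100e-01 -5.0000e-03] pull [ 3.592e+01 -1.248e+00 -7.000e-03]
```

Request:
{"api": "send_rows", "payload": {"series": [[0,[3,0.4,-2],0],[0,[4.5,0.6,-5],0],[0,[4.5,0.6,-8],0],[0,[4.5,0.6,-11],0],[0,[4.5,0.6,-13],0],[0,[4.5,0.6,-14.2],0],[0,[4.5,0.6,-14.2],0],[0,[4.5,0.6,-14.2],0],[0,[4.5,0.6,-14.2],0]]}}

```text
t: 16.25
position: [513.7, -112.2, 84.5]
tool_rot: [0.0, 0.998, 0.054, -0.024]
wrist_force: [-0.5, 0.2, -0.1]
finger_gap: 85.0
```

```bash
python3 - <<'E'
from h import *
from plant import eyes,robot
s=robot.sense();print(s["position"],s["wrist_force"],s["finger_gap"])
b=eyes.capture("wrist"); cv2.imwrite("pics/w12.png",b["color"])
c=eyes.capture("side"); cv2.imwrite("pics/s12.png",cv2.resize(c["color"][130:230,245:365],None,fx=6,fy=6,interpolation=cv2.INTER_CUBIC))
E
```

```text
[ 513.69693775 -112.19650555   84.53357599] [-0.46236697  0.1692612  -0.09386637] 85.00594728002183
```

View pics/w12.png

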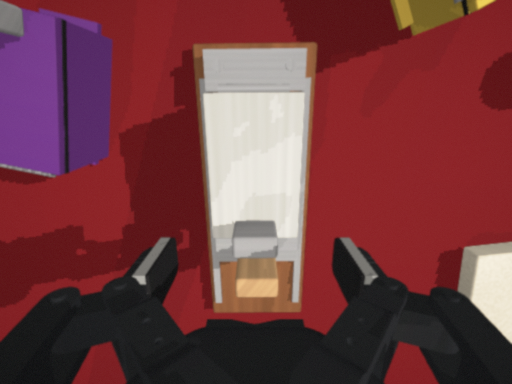

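View pics/s12.png

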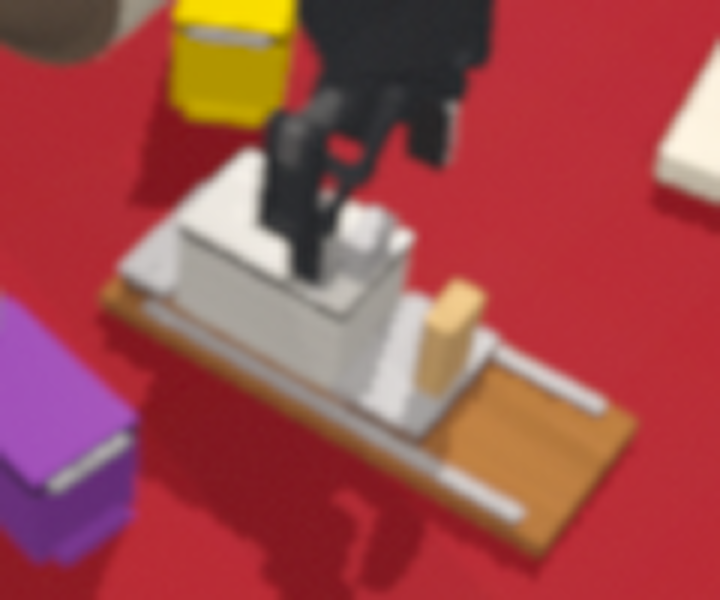

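```bash
python3 - <<'E'
from h import *
from plant import eyes,robot
s=robot.sense(); r=eyes.capture("side")
w,x,y,z=s["tool_rot"]; from scipy.spatial.transform import Rotation as R
M=R.from_quat([x,y,z,w]).as_matrix(); p=s["position"]
for d in (0,13): print(d,[((proj(r,p+M@[a,b,-d])[0]-[245,130])*6).round() for a in(-11,11) for b in(-42.5,42.5)])
E
```

```text
0 [array([335., 310.]), array([440., 198.]), array([293., 288.]), array([399., 178.])]
13 [array([337., 289.]), array([442., 177.]), array([294., 267.]), array([401., 157.])]
```

Request:
{"api": "send_rows", "payload": {"series": [[0,[0,0,-0.5],0],[0,[0,0,-0.9],0],[0,[0,0,-0.9],0],[255,[0,0,-0.9],0],[255,[0,0,-0.9],0],[255,[0,0,-0.9],0],[255,[0,0,-0.9],0],[255,[0,0,-0.9],0],[255,[0,0,-0.9],0],[255,[0,0,-0.9],0],[255,[0,0,-0.9],0],[255,[0,0,-0.9],0],[255,[0,0,-0.9],0],[255,[0,0,-0.9],0]], "grip_force": 60}}

```text
t: 17.57
position: [514.0, -112.1, 76.6]
tool_rot: [0.0, 0.998, 0.054, -0.022]
wrist_force: [-1.5, 0.8, 4.9]
finger_gap: 24.5
```

```bash
python3 - <<'E'
from h import *
from plant import eyes,robot
s=robot.sense();print(s["position"],s["wrist_force"],s["finger_gap"])
b=eyes.capture("wrist"); cv2.imwrite("pics/w13.png",cv2.resize(b["color"][180:320,150:350],None,fx=4,fy=4,interpolation=cv2.INTER_CUBIC))
c=eyes.capture("side"); cv2.imwrite("pics/s13.png",cv2.resize(c["color"][130:230,245:365],None,fx=6,fy=6,interpolation=cv2.INTER_CUBIC))
E
```

```text
[ 514.0203965  -112.14955832   76.59945188] [-1.53664276  0.81216504  4.88184193] 24.45164720912592
```

View pics/w13.png

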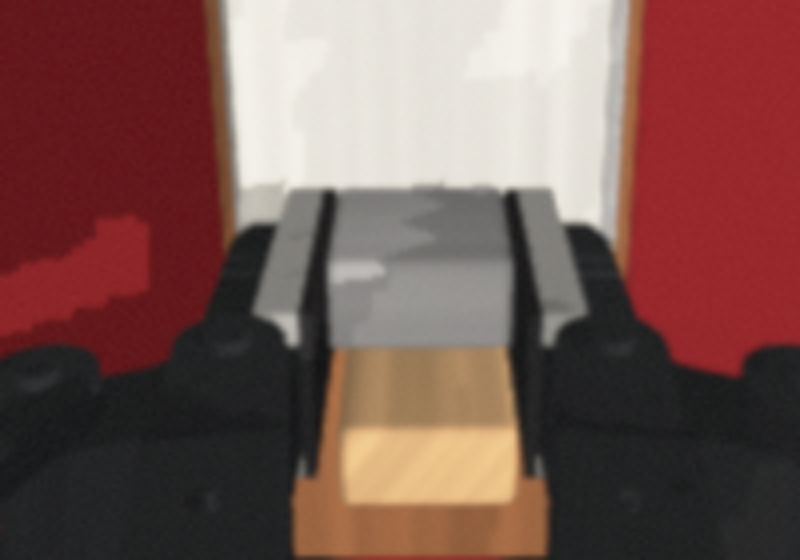

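View pics/s13.png

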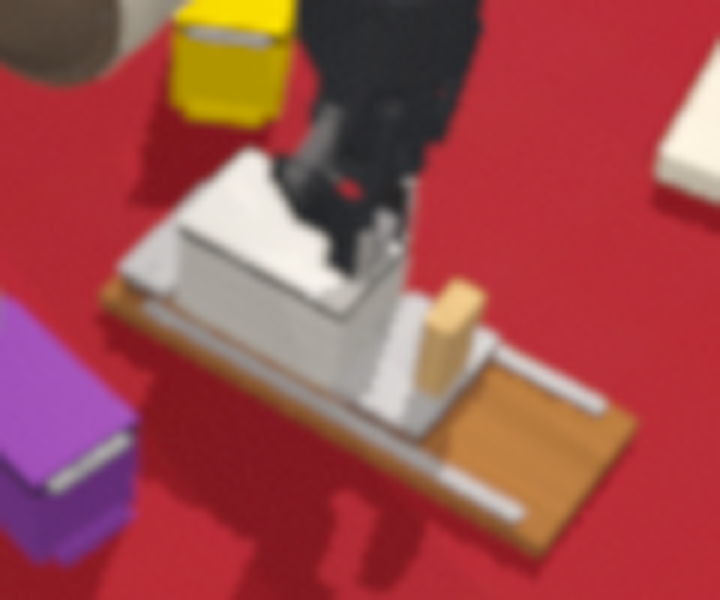

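Request:
{"api": "send_rows", "payload": {"series": [[255,[0,0,0.1],0],[255,[0.05,0,0.2],0],[255,[0.1,0.01,0.3],0],[255,[0.15,0.02,0.4],0],[255,[0.2,0.02,0.5],0],[255,[0.25,0.03,0.6],0],[255,[0.3,0.03,0.7],0],[255,[0.35,0.04,0.8],0],[255,[0.4,0.04,0.9],0],[255,[0.4,0.04,1.0],0],[255,[0.4,0.04,1.0],0]], "grip_force": 80}}

```text
t: 18.58
position: [516.0, -112.1, 86.9]
tool_rot: [0.0, 0.998, 0.053, -0.025]
wrist_force: [-4.5, -1.9, -7.1]
finger_gap: 24.2
```

```bash
python3 - <<'E'
from h import *
from plant import eyes,robot
s=robot.sense();print(s["position"],s["wrist_force"],s["finger_gap"])
c=eyes.capture("side"); cv2.imwrite("pics/s14.png",cv2.resize(c["color"][130:230,245:365],None,fx=6,fy=6,interpolation=cv2.INTER_CUBIC))
E
```

```text
[ 515.98690157 -112.05893637   86.92070253] [-4.47396391 -1.91724032 -7.09350277] 24.23870803409171
```

View pics/s14.png

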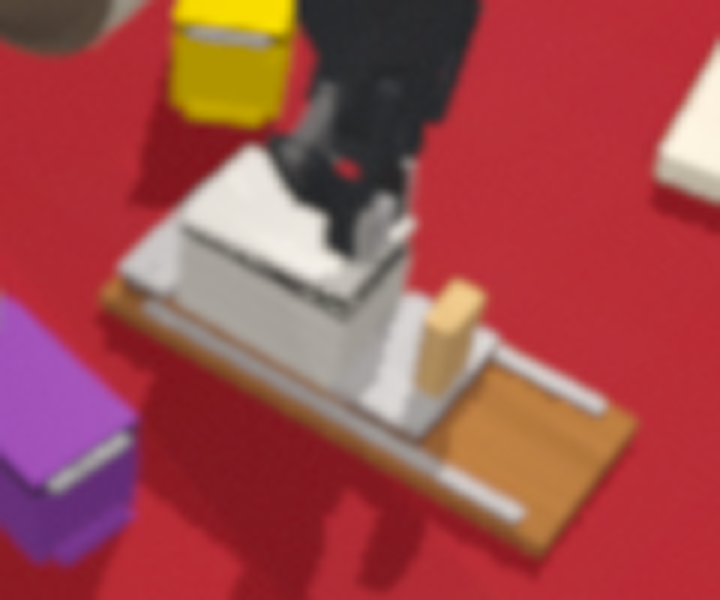

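Request:
{"api": "send_rows", "payload": {"series": [[255,[0.05,0.01,0.1],0],[255,[0.1,0.01,0.2],0],[255,[0.15,0.02,0.3],0],[255,[0.2,0.02,0.4],0],[255,[0.25,0.03,0.5],0],[255,[0.3,0.03,0.6],0],[255,[0.35,0.04,0.7],0],[255,[0.4,0.05,0.8],0],[255,[0.45,0.05,0.9],0],[255,[0.5,0.06,1.0],0],[255,[0.5,0.06,1.0],0],[255,[0.5,0.06,1.0],0],[255,[0.5,0.06,1.0],0]]}}

```text
t: 19.72
position: [522.1, -111.3, 97.1]
tool_rot: [0.0, 0.998, 0.054, -0.024]
wrist_force: [2.7, 1.7, -9.8]
finger_gap: 23.8
```

```bash
python3 - <<'E'
from h import *
from plant import eyes,robot
import pickle
s=robot.sense();print(s["position"],s["wrist_force"],s["finger_gap"],abs(s["joint_vel"]).max())
c=eyes.capture("side"); pickle.dump(c,open("s15.pkl","wb"));cv2.imwrite("pics/s15.png",cv2.resize(c["color"][135:210,260:335],None,fx=8,fy=8,interpolation=cv2.INTER_CUBIC))
b=eyes.capture("wrist"); cv2.imwrite("pics/w15.png",b["color"])
E
```

```text
[ 522.07125746 -111.25566504   97.09327017] [ 2.71063537  1.7357533  -9.7540134 ] 23.795159361004714 0.002358161336509441
```

View pics/s15.png

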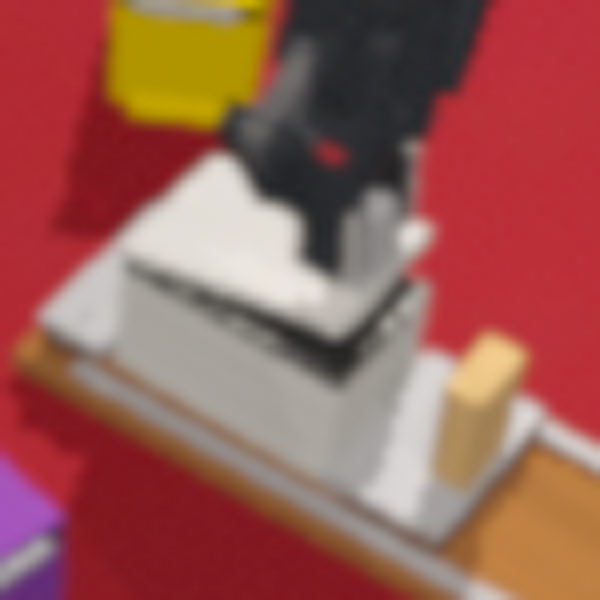

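View pics/w15.png

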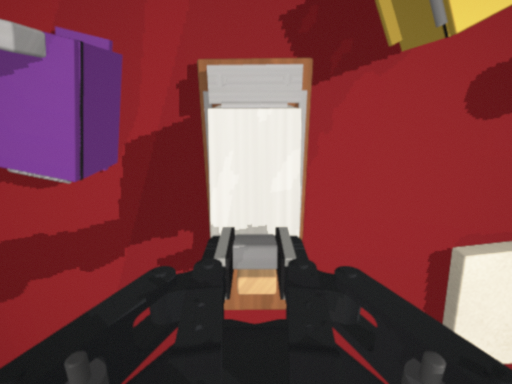

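```bash
python3 - <<'E'
import pickle
from h import *
r=pickle.load(open("s15.pkl","rb"))
h=np.array([549.9,-108.5]);a=3.253;c,s=np.cos(a),np.sin(a)
def W(x,y,z): return [h[0]+c*x-s*y,h[1]+s*x+c*y,z]
z=lambda P:((proj(r,[P])[0]+.5-[260,135])*8).round()
print("body",z(W(45,-28,64)),z(W(45,28,64)),z(W(-45,-28,64)))
for t in (.1,.15,.2,.25,.3,.35): print(t,z(W(-45+90*np.cos(t),-28,64+90*np.sin(t))),z(W(-45+90*np.cos(t)-6*np.sin(t),-28,64+90*np.sin(t)+6*np.cos(t))))
E
```

```text
body [345. 391.] [435. 292.] [127. 269.]
0.1 [347. 372.] [347. 359.]
0.15 [347. 362.] [346. 349.]
0.2 [346. 352.] [344. 339.]
0.25 [344. 342.] [342. 328.]
0.3 [343. 331.] [340. 317.]
0.35 [340. 321.] [336. 306.]
```

```bash
python3 - <<'E'
import pickle,cv2
r=pickle.load(open("s15.pkl","rb"))
im=cv2.resize(r["color"][160:190,285:325],None,fx=19,fy=19,interpolation=cv2.INTER_CUBIC)
cv2.imwrite("pics/s15z.png",im)
E
```

```text
(no output)
```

View pics/s15z.png

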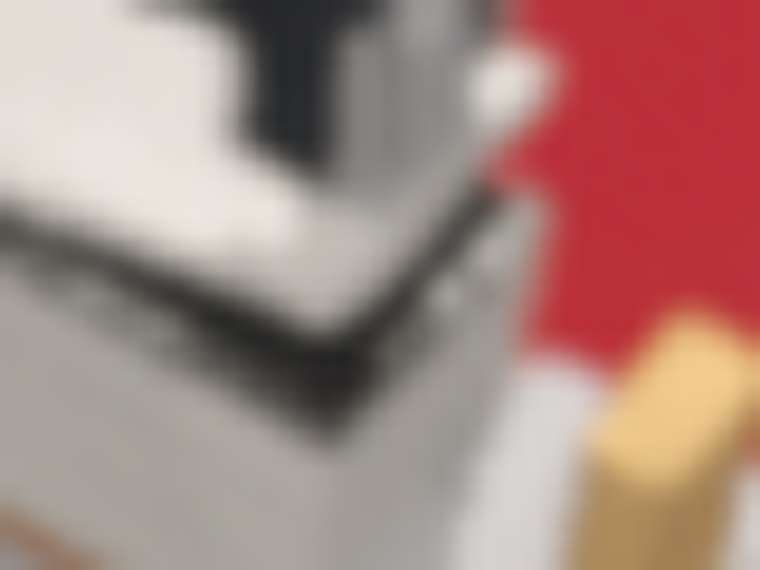

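Request:
{"api": "send_rows", "payload": {"series": [[255,[0.05,0,0.1],0],[255,[0.1,0.01,0.2],0],[255,[0.15,0.02,0.3],0],[255,[0.2,0.02,0.4],0],[255,[0.2,0.02,0.4],0],[255,[0.2,0.02,0.4],0],[255,[0.2,0.02,0.4],0],[255,[0.2,0.02,0.4],0],[255,[0.2,0.02,0.4],0],[255,[0.2,0.02,0.4],0],[255,[0.2,0.02,0.4],0]]}}

```text
t: 20.73
position: [525.0, -110.9, 101.2]
tool_rot: [0.0, 0.998, 0.053, -0.023]
wrist_force: [4.0, 1.0, -12.8]
finger_gap: 23.8
```

```bash
python3 - <<'E'
from h import *
from plant import eyes,robot
import pickle
for i in range(3):
    s=robot.sense();print(s["t"],s["position"],s["wrist_force"],s["finger_gap"],abs(s["joint_vel"]).max())
    c=eyes.capture("side")
pickle.dump(c,open("s16.pkl","wb"));cv2.imwrite("pics/s16.png",cv2.resize(c["color"][160:190,285:325],None,fx=19,fy=19,interpolation=cv2.INTER_CUBIC))
cv2.imwrite("pics/s16b.png",c["color"])
d=eyes.capture("top")["color"];cv2.imwrite("pics/t16.png",d)
E
```

```text
20.7333 [ 524.98370909 -110.92489752  101.19384668] [  4.00576433   1.041618   -12.80178431] 23.82923814820098 0.001760102583368009
20.7833 [ 524.97037017 -110.92028383  101.1937395 ] [  4.83886412   0.59243357 -11.12696896] 23.87797906830956 0.0024947807322844213
20.8333 [ 524.98675403 -110.91363302  101.21594567] [  5.3131209    0.50699959 -11.84275724] 23.791564789349586 0.0012299992103286883
```

View pics/s16.png

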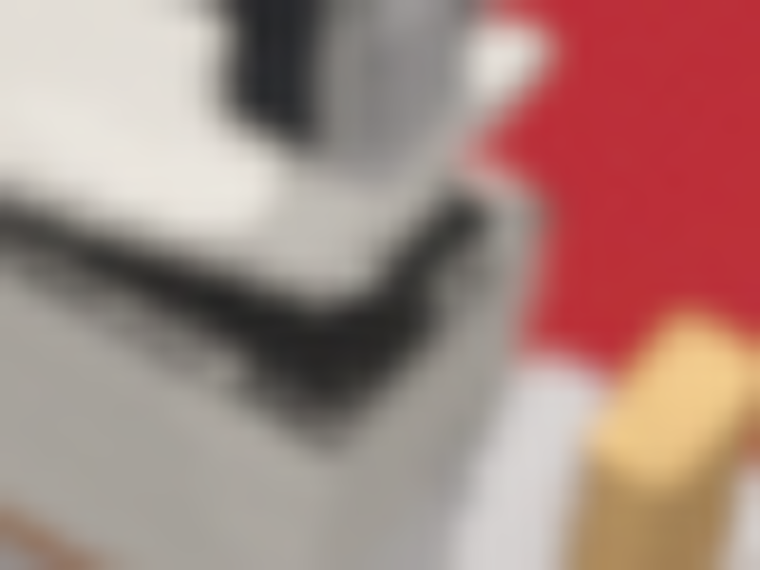

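View pics/s16b.png

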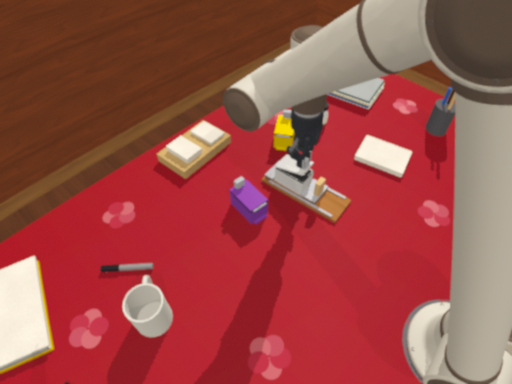

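```bash
python3 - <<'E'
from plant import workorder,robot
print(workorder.hand_in()); s=robot.sense(); print(s["t"],s["position"],s["finger_gap"])
E
```

```text
the job is handed in; nothing more can be done
None
the job is handed in; nothing more can be done
```

I handed the job in at about t = 20.8 s of the 53 s allowed. The lid is held slightly open and the tin is clamped. The hand-in reported no verdict, so these are my own measurements.

- **Turning the tin:** I lifted the aluminium tin about 50 mm, turned it 106° so its pull faces the sliding jaw, and set it down in line with the holder.
- **Clamping:** I pushed the jaw by its handle until it stopped. The handle had moved about 45.5 mm. In the wrist picture taken afterwards the tin was about 1.5 mm off along the holder, 1 mm across and 0.004 rad out of line.
- **Opening the lid:** I gripped the pull and raised it slowly. The seal gave with the lid still under control.
- **Last check before hand-in:** the side picture gives a lid angle of about 0.27 rad. The fingertip had risen about 24.6 mm, which gives about 0.29 rad. The two differ slightly, but both are well inside 0.15 to 0.38. The arm was still and the grip was 23.8 mm wide on the pull.

**Not checked:**
- I did not measure the tin's position again after opening the lid. It still looked seated and clamped in the side picture.
- In the last side picture the arm covers part of the ink bottle. The mug, marker and sketch block look unmoved. I made no contact with the ink bottle that I know of, but I did not confirm its final position.

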